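# Put the red chisel back in its lane of the tray

## Robot

A 7-joint arm with a two-finger parallel gripper is mounted at the origin on the work surface. World frame = base frame: x ahead of the robot, y to its left, z up, the work surface at z = 0. Lengths are in m, angles in rad, forces in N, time in s.
With the tool pointing down it reaches from about 0.4 to 0.875 m from the base axis. Payload 19.3 kg.
Tool frame: the origin (TCP) lies on the centre line of the jaws, within the pads' length; the fingertips stand 14 mm ahead of it and the grasp point (between the pads) lies 5 mm behind it; z points along the fingers, y is the line along which they close (so a half turn about z gives the same grasp; the last joint's range is limited). The gripper opens to 85 mm and grips with 20 to 120 N. Pads are 22 mm wide; open, the fingers measure 114 mm over their backs; the gripper's body (76 mm by 85 mm) begins 54 mm behind the grasp point. The pads swing forward as they close: fully open they stand 13 mm farther back than shut.
Start: joints at [1.163, 0.521, -0.036, 1.599, 0.021, 1.021, -0.113], TCP at [0.207, -0.59, 0.245] pointing down, gripper open.
Joint ranges: [-2.91, 2.91], [-0.3, 2.13], [-1.5, 1.42], [0.17, 2.43], [-1.26, 4.41], [0.16, 1.93], [-2.52, 2.52]. Speed limits (rad/s): [1.89, 1.89, 2.39, 2.39, 3.01, 3.01, 3.01].

## Interface

Orientations are given as [roll, pitch, yaw] about the fixed x, y, z axes, in that order (R = Rz(yaw) Ry(pitch) Rx(roll)).
In Python, from workcell import bot, grab_frame, regions_of gives the robot as it stands. The module is installed in compiled form; this text tells all that it offers.
- The arm moves only by the tool play_rows, never from a script. Its argument "plan" is a list of rows, each a list of 3 entries, a list of its own where there are three numbers: the shift along the tool's x, y, z in units of 2.5 cm (1.0 is 2.5 cm), then the turn, a rotation vector about the tool's x, y, z in units of 0.15 rad (1.0 is 0.15 rad), then the closure, from -1 (fully open) to 1 (shut). In form: [[[tx, ty, tz], [rx, ry, rz], jaw], ...]. A call has 1 to 20 rows; each row shifts and turns the commanded pose from where the row before left it, along the tool's axes as they then stand; what a row does not reach is not made up. A row lasts 1/8 s, in which the tool goes at most 62.5 mm and 10.7 degrees, less where a joint would pass 70% of its speed; a pose out of reach is approached as far as the arm can. A call with a number of a shift or a turn outside -1 to 1 is refused whole. A call with a gripper value outside its range is refused whole. The fingers move at their own pace and stop on an object; "newtons" is the grip in N (left out, the last holds). Time passes only in rows, so rows that do not move let the fingers close. It gives the time, the measured TCP pose, the force, the opening and the grip force at its end, in the units of the state.
- bot.observe(): the state, without advancing time (a new reading comes with each control period).
- grab_frame(name): name is "scene" or "top"; returns a dict with "pixels" (384x512x3 uint8, red, green, blue), "depth" (384x512 float32, m along the optical axis (not along the pixel's ray), 0 where there is no reading), "camera_matrix" (3x3 intrinsics, pixels), "R" (3x3) and "t" (3): a world point X has camera coordinates R X + t. Camera axes: x right, y down, z forward; pixel columns grow to the right and rows downward; lengths in m; the calibration is good to about 2 mm. A picture is of the moment at which its call begins.
- bot.job_done(): hands the job in; it is judged then, once.
Trained networks look in the newest picture that a camera, given by its name, has taken for a name from the list of things; names that differ only in an ending like _2 or _b are one class to them, and where a whole thing is asked for, a point or a joint stands for the part that bears it (a point fixed in the world has none). Each returns a list of dicts, best first, with "p" (0 to 1); they miss things now and then, are a little off and sometimes report something else, mostly with a low value. They report only what shows in the picture. A call takes as long as a camera call.
- regions_of(thing, camera): "mask" (384x512 bool, what is visible of it) and "box" ([left, top, right, bottom] in pixels, round what is visible of it).
The state is a dict: "clock": time; "qpos": joint angles; "qd": joint speeds; "joint_efforts": joint torques, N m; "position": TCP position; "tool_rot": TCP orientation; "force": force on the tool from outside, world axes, zero at the start; "moment": the same for the moment, N m; "grip_width": finger opening in m; "finger_force": force on a finger pad.
Only numpy, scipy, OpenCV 4.12 (cv2) and the standard library are available. Lean on these libraries where they do the work, as an engineer would, in place of code of your own. Each camera call takes 0.05 s, during which the arm holds its last target. There are 200 camera calls.

## Task

Take the aluminium offcut out of the chisel tray and lay it flat in the cardboard offcut box, and lay the red chisel down in the lane this frees, flat, straight along the lane and the same way round as the other two chisels (handle at the yellow end); set it down, do not drop it. Leave the two stored chisels and everything else on the bench where they are.

Things in the scene. Friction and masses are not known exactly. Their poses are not given: they have to be found in the camera images.
- chisel_red: The loose red-handled wood chisel lying on the bench, 190 mm long, 26 mm high, about 160 g. Origin: on the underside, midway along; x from handle to cutting edge, z up. Handle (grip here): straight box 30 mm wide, 26 mm high, x = -95 to +10 mm, flat underside. Steel blade 22 mm wide, 5 mm thick, x = +10 to +95 mm, 10 mm above the underside. Balances near x = -20 mm, lies flat on its handle.
- chisel_red_tip (a point): Cutting edge of the red chisel (95.5 mm along +x from its origin, 13 mm above its underside).
- chisel_green: Green-handled chisel already stored in one lane of the tray, loose. Same shape as the red one: 190 mm long, handle 30 x 26 mm, x from handle to edge, origin on the underside midway along.
- chisel_green_tip (a point): Cutting edge of the green chisel.
- chisel_blue: Blue-handled chisel already stored in another lane of the tray, loose. Same shape, same origin and axes as the red one.
- chisel_blue_tip (a point): Cutting edge of the blue chisel.
- offcut: Piece of aluminium square tube lying loose in the third lane of the tray, along it; 160 mm long (x), 24 x 24 mm section. Origin: centre of its underside. About 120 g.
- offcut_center (a point): Centre of the offcut, 12 mm above its underside.
- tray: Grey sheet-metal chisel tray fixed to the bench, 250 x 250 mm. Origin: centre of its underside, z up. Three lanes, each about 72 mm wide, run along its x; centre lines at y = -78, 0, +78 mm. Floor 6 mm above the bench; rim 22 mm above the bench, 6 mm thick, inner length 238 mm. Yellow (handle) end at -x. Stored chisels lie along the lanes, handle to -x, origin at about x = 0.
- tray_yellow_end (a point): Middle of the tray's yellow end (x = -125 mm, y = 0 in the tray's frame, at bench height): yellow rim, fences and stripe; handles go here. Low fences part the lanes only near the two ends: 6 mm thick, tops 22 mm above the bench, x = -119 to -69 and +64 to +119 mm. The middle is open, so fingers have room there.
- offcut_box: Shallow open cardboard box fixed to the bench, outside 240 (x) x 150 (y) x 45 mm high, walls and floor 5 mm. Origin: centre of its underside. A wooden strip, 200 x 24 x 24 mm, already lies in it along x, centred at about y = +52 mm; the rest is free.
- strip: The wooden strip in the offcut box, loose, 200 x 24 x 24 mm; origin at the centre of its underside, x along it.
- spray_can: Green spray can standing on the bench beyond the tray, 60 mm across, 190 mm high; origin at the centre of its base. Bystander.
- jar: Glass jar standing on the bench, 72 mm across, 100 mm high; origin at the centre of its base. Bystander.
- hammer: Hammer lying on the bench beyond the tray. Bystander.
- tape_measure: Yellow and black tape measure, 65 x 40 x 60 mm high, standing on the bench near the robot; origin at the centre of its base. Bystander.
- tin: Empty open tin standing on the bench, 84 mm across, 90 mm high; origin at the centre of its base. Bystander.

How it is judged:
By the outcome, as a careful person would: the job done as asked, in the order asked, and still so for the second after the job is handed in, with the robot touching nothing.
It also fails if it takes over 51 s, if anything falls off the work surface, if the arm or the gripper's body presses on something with over 40 N, if the wrist force passes 120 N, or if a joint passes its speed limit or range.

## Working session

There is one attempt and no reset: what is moved stays moved. The work goes in short steps, Python scripts to look and compute and a tool call to move; the robot and the scene stay as the last step left them, time stands still between calls to the robot, and variables do not carry over. Pictures are saved under pics/ and viewed, at most 10 in all, crops included, and the job is handed in when it is done.

Besides the shell and the picture viewer there is one more tool, called after ">>>" as a command line: name --argument value ..., lists and objects as JSON in quotes. play_rows: Moves the arm, as the interface text tells. Its arguments: {"type":"object","properties":{"plan":{"type":"array"},"newtons":{"type":"number"}},"required":["plan"]}

```bash
mkdir -p pics; cat > h.py <<'E'
import numpy as np, cv2
from workcell import bot, grab_frame, regions_of
def world(f,mask):
    v,u=np.nonzero(mask&(f["depth"]>0)); d=f["depth"][v,u]; K=f["camera_matrix"]
    P=np.stack([(u-K[0,2])/K[0,0]*d,(v-K[1,2])/K[1,1]*d,d],1)
    return (P-f["t"])@f["R"]
def save(f,n): cv2.imwrite("pics/"+n+".png",f["pixels"][:,:,::-1])
E
python3 - <<'E'
from h import *
s=bot.observe(); print({k:np.round(v,3) for k,v in s.items()})
fs={}
for c in ("top","scene"):
    f=fs[c]=grab_frame(c); save(f,c+"0"); 
    print(c,np.round(-f["R"].T@f["t"],3))
    for n in ["chisel_red","chisel_green","chisel_blue","offcut","tray","offcut_box","strip","spray_can","jar","hammer","tape_measure","tin"]:
        r=regions_of(n,c)
        for q in r[:2]:
            if q["p"]<.3: continue
            P=world(f,q["mask"])
            zt=np.percentile(P[:,2],95); T=P
            (cx,cy),(w,h),a=cv2.minAreaRect(T[:,:2].astype(np.float32))
            print(n,round(q["p"],2),np.array(q["box"]).round(),len(P),"c",round(cx,3),round(cy,3),"wh",round(w,3),round(h,3),"a",round(a,1),"med",np.median(P,0).round(3),"z95",round(zt,3))
E
```

```text
{'clock': np.float64(0.0), 'qpos': array([ 1.163,  0.522, -0.036,  1.6  ,  0.021,  1.021, -0.113]), 'qd': array([-0.   , -0.002,  0.001, -0.   , -0.   ,  0.   ,  0.001]), 'joint_efforts': array([-1.0000e-03, -9.2711e+01,  1.9790e+00, -3.6993e+01,  1.8000e-02,
        8.0000e-03, -0.0000e+00]), 'position': array([ 0.207, -0.589,  0.245]), 'tool_rot': array([-3.14 ,  0.   ,  0.338]), 'force': array([-0.375,  0.901, -0.312]), 'moment': array([-0.001, -0.009,  0.015]), 'finger_force': np.float64(0.0), 'grip_width': np.float64(0.086)}
top [0.367 0.028 1.427]
chisel_red 0.78 [336. 175. 352. 236.] 470 c 0.563 -0.296 wh 0.029 0.19 a 80.8 med [ 0.547 -0.295  0.022] z95 0.03
chisel_green 0.64 [238. 188. 253. 247.] 476 c 0.506 0.025 wh 0.03 0.188 a 88.4 med [0.496 0.026 0.029] z95 0.035
chisel_blue 0.94 [217. 190. 226. 247.] 514 c 0.509 0.103 wh 0.032 0.188 a 88.5 med [0.499 0.103 0.028] z95 0.035
offcut 0.86 [270. 194. 274. 243.] 381 c 0.506 -0.054 wh 0.16 0.025 a 0.3 med [ 0.506 -0.052  0.03 ] z95 0.034
offcut 0.57 [242. 189. 252. 250.] 489 c 0.506 0.025 wh 0.03 0.188 a 88.6 med [0.496 0.026 
[... 2082 characters left out ...]
 wh 0.243 0.151 a 6.5 med [0.515 0.372 0.006] z95 0.045
offcut_box 0.31 [322. 268. 380. 312.] 710 c 0.495 0.432 wh 0.212 0.03 a 6.5 med [0.505 0.435 0.029] z95 0.032
strip 0.59 [322. 269. 378. 313.] 647 c 0.501 0.434 wh 0.2 0.025 a 6.6 med [0.508 0.435 0.029] z95 0.032
spray_can 0.83 [206. 236. 234. 282.] 880 c 0.771 0.161 wh 0.124 0.066 a 66.9 med [0.786 0.21  0.164] z95 0.191
jar 0.79 [255. 280. 283. 317.] 696 c 0.721 0.337 wh 0.065 0.064 a 9.2 med [0.726 0.343 0.098] z95 0.102
hammer 0.59 [172. 190. 212. 256.] 643 c 0.792 0.016 wh 0.316 0.059 a 85.0 med [0.793 0.01  0.023] z95 0.027
tin 0.69 [156. 137. 182. 169.] 625 c 0.74 -0.267 wh 0.084 0.077 a 80.8 med [ 0.74  -0.273  0.056] z95 0.089
```

```bash
python3 - <<'E'
from h import *
a=cv2.imread("pics/top0.png")[90:290,90:370]; cv2.imwrite("pics/topc.png",cv2.resize(a,None,fx=2.8,fy=2.8,interpolation=2))
f=grab_frame("top")
# handle ends: colour of yellow end & chisels; axis from low/high half widths
for n in ["chisel_red","chisel_green","chisel_blue","offcut"]:
    q=regions_of(n,"top")[0]; P=world(f,q["mask"]); 
    (c),(w,h),a=cv2.minAreaRect(P[:,:2].astype(np.float32))
    H=P[P[:,2]>P[:,2].max()-.008]
    ln=cv2.fitLine(H[:,:2].astype(np.float32),cv2.DIST_HUBER,0,.01,.01).ravel()
    print(n,np.round(c,4),"high part rect",cv2.minAreaRect(H[:,:2].astype(np.float32)),"yaw",np.degrees(np.arctan2(ln[1],ln[0])),np.percentile(H[:,2],50))
    for lo in np.arange(P[:,0].min(),P[:,0].max(),.03):
        B=P[(P[:,0]>=lo)&(P[:,0]<lo+.03)]; print("  x%.3f y %.3f..%.3f z %.3f"%(lo+.015,B[:,1].min(),B[:,1].max(),np.median(B[:,2])))
E
```

```text
chisel_red [ 0.5616 -0.2947] high part rect ((0.5265914797782898, -0.28875452280044556), (0.02633192203938961, 0.11134321987628937), 82.52704620361328) yaw -7.399661 0.02752143101633877
  x0.485 y -0.298..-0.269 z 0.025
  x0.515 y -0.301..-0.273 z 0.025
  x0.545 y -0.305..-0.278 z 0.025
  x0.575 y -0.307..-0.282 z 0.023
  x0.605 y -0.316..-0.294 z 0.015
  x0.635 y -0.317..-0.295 z 0.015
  x0.665 y -0.316..-0.299 z 0.016
chisel_green [0.5049 0.0244] high part rect ((0.4635564684867859, 0.025636043399572372), (0.028927193954586983, 0.10310202836990356), 88.27483367919922) yaw -3.0524435 0.03293554224399701
  x0.425 y 0.013..0.042 z 0.031
  x0.455 y 0.013..0.039 z 0.031
  x0.485 y 0.010..0.039 z 0.031
  x0.515 y 0.010..0.039 z 0.029
  x0.545 y 0.013..0.033 z 0.021
  x0.575 y 0.010..0.037 z 0.020
  x0.605 y 0.010..0.034 z 0.020Traceback (most recent call last):
  File "<stdin>", line 6, in <module>
IndexError: list index out of range
```

View pics/topc.png

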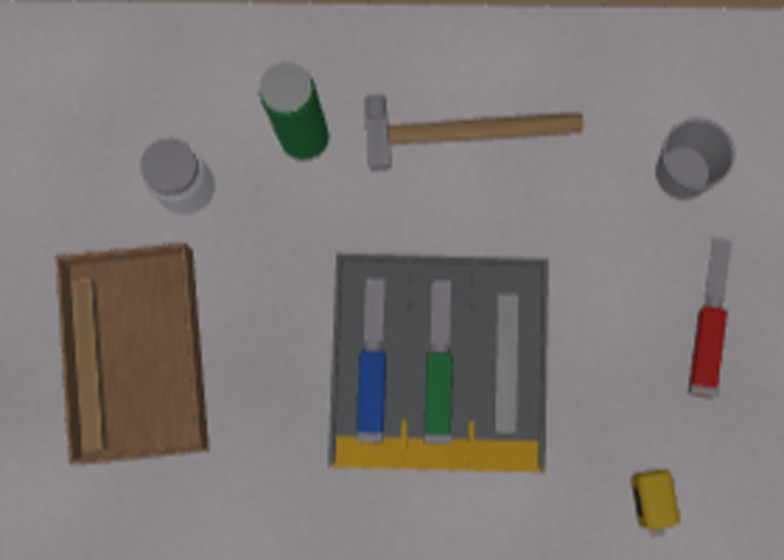

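View pics/scene0.png

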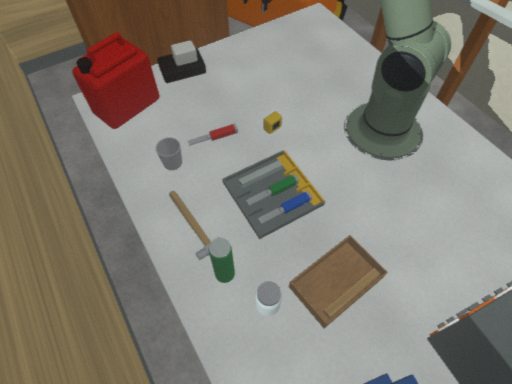

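```bash
cat >> h.py <<'E'
from scipy.spatial.transform import Rotation as Ro
def need(x,y,z,yaw):
    "units to turn (about tool z) first, then shift in the turned tool axes; tilt fix too"
    s=bot.observe(); R=Ro.from_euler("xyz",s["tool_rot"]); T=Ro.from_euler("xyz",[np.pi,0,yaw])
    print("t",round(float(s["clock"]),2),"pos",s["position"].round(4),"rot",s["tool_rot"].round(3),"w",round(float(s["grip_width"]),4),"F",s["force"].round(1),"ff",round(float(s["finger_force"]),1))
    print("turn",((R.inv()*T).as_rotvec()/.15).round(2),"shift",(T.inv().apply(np.array([x,y,z])-s["position"])/.025).round(2))
E
python3 - <<'E'
from h import *
A={}
for k in range(3):
  for c in("top","scene"):
    f=grab_frame(c)
    for n in ["chisel_red","offcut","tray","offcut_box","strip"]:
        for q in regions_of(n,c)[:1]:
            P=world(f,cv2.morphologyEx(q["mask"].astype(np.uint8),cv2.MORPH_OPEN,np.ones((2,2)))>0)
            if n=="offcut": P=P[P[:,2]>.026]
            (x,y),(w,h),a=cv2.minAreaRect(P[:,:2].astype(np.float32))
            if w<h: w,h,a=h,w,a-90
            a=a-90 if (n=="tray" and a>45) else a
            print(n,c,round(q["p"],2),round(x,4),round(y,4),round(w,3),round(h,3),round(a,1))
need(.506,-.053,.10,np.radians(-.8))
E
```

```text
chisel_red top 0.63 0.5603 -0.3014 0.185 0.038 -9.8
offcut top 0.62 0.5007 -0.0533 0.15 0.023 -0.5
tray top 0.86 0.5022 0.0187 0.255 0.254 -1.1
offcut_box top 0.87 0.5098 0.3852 0.242 0.166 6.9
strip top 0.81 0.4963 0.4287 0.2 0.026 6.9
chisel_red scene 0.63 0.5029 0.0236 0.195 0.051 0.8
offcut scene 0.87 0.5055 -0.0501 0.159 0.024 -0.3
tray scene 0.71 0.5001 0.031 0.265 0.257 -1.4
offcut_box scene 0.68 0.4988 0.3845 0.271 0.153 6.6
strip scene 0.63 0.4968 0.4382 0.208 0.027 6.3
chisel_red top 0.9 0.5589 -0.3015 0.184 0.038 -9.9
offcut top 0.76 0.5036 -0.0548 0.156 0.02 0.1
tray top 0.66 0.5022 0.0218 0.256 0.254 -1.0
offcut_box top 0.79 0.5107 0.3782 0.245 0.155 4.9
strip top 0.66 0.4966 0.4285 0.2 0.03 6.5
chisel_red scene 0.66 0.5554 -0.2882 0.195 0.038 -2.9
offcut scene 0.73 0.5055 -0.0492 0.16 0.023 -0.3
tray scene 0.73 0.5009 0.0291 0.268 0.253 -0.2
offcut_box scene 0.85 0.5003 0.3849 0.268 0.153 5.9
strip scene 0.8 0.495 0.4385 0.211 0.029 6.9
chisel_red top 0.76 0.5599 -0.2999 0.186 0.039 -7.7
offcut top 0.85 0.5038 -0.0533 0.156 0.023 -0.1
tray top 0.24 0.4969 0.4282 0.198 0.023 7.7
offcut_box top 0.81 0.51 0.3796 0.24 0.154 6.5
strip top 0.92 0.4962 0.4298 0.199 0.028 6.6
chisel_red scene 0.71 0.5033 0.0296 0.195 0.026 -3.2
offcut scene 0.96 0.5062 -0.0487 0.159 0.024 -1.6
tray scene 0.66 0.5033 0.1088 0.201 0.029 -1.4
offcut_box scene 0.97 0.5047 0.3849 0.259 0.149 6.4
strip scene 0.63 0.4954 0.4378 0.21 0.029 6.6
t 3.3 pos [ 0.2071 -0.5897  0.2453] rot [-3.142  0.     0.338] w 0.0856 F [-0.6  0.1 -0.1] ff 0.0
turn [-0.    0.    2.34] shift [ 11.66 -21.63   5.81]
```

>>> play_rows --plan '[[[0,0,1],[0,0,0.78],-0.05],[[0,0,1],[0,0,0.78],-0.05],[[0,0,1],[0,0,0.78],-0.05],[[0.53,-1,0],[0,0,0],-0.05],[[0.53,-1,0],[0,0,0],-0.05],[[0.53,-1,0],[0,0,0],-0.05],[[0.53,-1,0],[0,0,0],-0.05],[[0.53,-1,0],[0,0,0],-0.05],[[0.53,-1,0],[0,0,0],-0.05],[[0.53,-1,0],[0,0,0],-0.05],[[0.53,-1,0],[0,0,0],-0.05],[[0.53,-1,0],[0,0,0],-0.05],[[0.53,-1,0],[0,0,0],-0.05],[[0.53,-1,0],[0,0,0],-0.05],[[0.53,-1,0],[0,0,0],-0.05],[[0.53,-1,0],[0,0,0],-0.05],[[0.53,-1,0],[0,0,0],-0.05],[[0.53,-1,0],[0,0,0],-0.05],[[0.53,-1,0],[0,0,0],-0.05],[[0.53,-1,0],[0,0,0],-0.05]]' --newtons 40

```text
clock: 5.8
position: [0.4385, -0.1669, 0.1704]
tool_rot: [3.142, -0.0, -0.013]
force: [-0.3, 0.2, 0.2]
grip_width: 0.0448
finger_force: 0.0
```

```bash
python3 -c "
from h import *
need(.505,-.052,.06,np.radians(-.6))"
```

```text
t 5.8 pos [ 0.4385 -0.1669  0.1704] rot [ 3.142 -0.    -0.013] w 0.0448 F [-0.3  0.2  0.2] ff 0.0
turn [ 0.   -0.   -0.02] shift [ 2.61 -4.62  4.42]
```

>>> play_rows --plan '[[[0.5,-0.92,0],[0,0,0],0.05],[[0.5,-0.92,0.5],[0,0,0],0.05],[[0.5,-0.92,1],[0,0,0],0.05],[[0.5,-0.92,1],[0,0,0],0.05],[[0.6,-0.94,1],[0,0,0],0.05],[[0,0,0.9],[0,0,0],0.05],[[0,0,0],[0,0,0],0.05],[[0,0,0],[0,0,0],0.05]]'

```text
clock: 6.8
position: [0.5047, -0.0535, 0.0611]
tool_rot: [3.141, -0.001, -0.014]
force: [0.3, -0.6, -0.1]
grip_width: 0.0405
finger_force: 0.0
```

```bash
python3 - <<'E'
from h import *
need(.505,-.052,.024,np.radians(-.6))
f=grab_frame("scene"); save(f,"s1")
cv2.imwrite("pics/s1c.png",cv2.resize(f["pixels"][120:260,180:360,::-1],None,fx=4,fy=4,interpolation=2))
E
```

```text
t 6.8 pos [ 0.5047 -0.0535  0.0611] rot [ 3.141e+00 -1.000e-03 -1.400e-02] w 0.0405 F [ 0.3 -0.6 -0.1] ff 0.0
turn [ 0.   -0.   -0.02] shift [ 0.01 -0.06  1.48]
```

View pics/s1c.png

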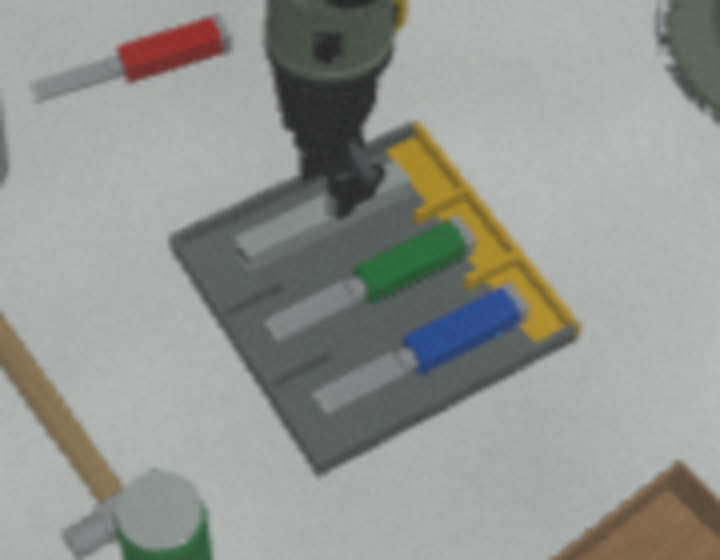

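The fingers (crop px ~350,190) straddle the middle of the offcut, clear of the rim and the green chisel. I'll go down and grip.

>>> play_rows --plan '[[[0,-0.05,0.5],[0,0,0],0.05],[[0,0,0.5],[0,0,0],0.05],[[0,0,0.25],[0,0,0],0.05],[[0,0,0.2],[0,0,0],0.05],[[0,0,0],[0,0,0],0.05],[[0,0,0],[0,0,0],0.6],[[0,0,0],[0,0,0],0.8],[[0,0,0],[0,0,0],0.8],[[0,0,0],[0,0,0],0.8]]' --newtons 40

```text
clock: 7.98
position: [0.5047, -0.0519, 0.0244]
tool_rot: [3.142, -0.0, -0.013]
force: [-0.9, 0.0, 6.1]
grip_width: 0.0233
finger_force: 40.2
```

>>> play_rows --plan '[[[0,0,-0.3],[0,0,0],0.8],[[0,0,-0.7],[0,0,0],0.8],[[0,0,-1],[0,0,0],0.8],[[0,0,-1],[0,0,0],0.8],[[0,0,-1],[0,0,-0.43],0.8],[[0,0,0],[0,0,-0.43],0.8],[[0,0,0],[0,0,0],0.8]]'

```text
clock: 8.85
position: [0.5046, -0.0519, 0.1252]
tool_rot: [3.141, -0.001, 0.115]
force: [0.9, -0.2, -0.5]
grip_width: 0.0233
finger_force: 39.4
```

```bash
python3 -c "
from h import *
need(.512,.366,.124,np.radians(6.6))"
```

```text
t 8.85 pos [ 0.5046 -0.0519  0.1252] rot [ 3.141e+00 -1.000e-03  1.150e-01] w 0.0233 F [ 0.9 -0.2 -0.5] ff 39.4
turn [ 0.   -0.01  0.  ] shift [  2.21 -16.57   0.05]
```

>>> play_rows --plan '[[[0.13,-0.5,0],[0,0,0],0.8],[[0.13,-1,0],[0,0,0],0.8],[[0.13,-1,0],[0,0,0],0.8],[[0.13,-1,0],[0,0,0],0.8],[[0.13,-1,0],[0,0,0],0.8],[[0.13,-1,0],[0,0,0],0.8],[[0.13,-1,0],[0,0,0],0.8],[[0.13,-1,0],[0,0,0],0.8],[[0.13,-1,0],[0,0,0],0.8],[[0.13,-1,0],[0,0,0],0.8],[[0.13,-1,0],[0,0,0],0.8],[[0.13,-1,0],[0,0,0],0.8],[[0.13,-1,0],[0,0,0],0.8],[[0.13,-1,0],[0,0,0],0.8],[[0.13,-1,0],[0,0,0],0.8],[[0.13,-1,0],[0,0,0],0.8],[[0.13,-1,0],[0,0,0],0.8],[[0,-0.07,0],[0,0,0],0.8],[[0,0,0],[0,0,0],0.8]]'

```text
clock: 11.22
position: [0.5114, 0.3659, 0.1238]
tool_rot: [3.141, 0.0, 0.116]
force: [-0.4, -0.4, -0.2]
grip_width: 0.0232
finger_force: 39.4
```

```bash
python3 - <<'E'
from h import *
need(.512,.366,.026,np.radians(6.6))
f=grab_frame("top"); save(f,"t2")
g=grab_frame("scene")
o=[cv2.resize(f["pixels"][165:265,95:225,::-1],None,fx=3,fy=3,interpolation=2),cv2.resize(g["pixels"][220:340,270:400,::-1],None,fx=3,fy=2.5)]
cv2.imwrite("pics/t2c.png",np.hstack(o))
E
```

```text
t 11.22 pos [0.5114 0.3659 0.1238] rot [3.141 0.    0.116] w 0.0232 F [-0.4 -0.4 -0.2] ff 39.4
turn [0. 0. 0.] shift [0.02 0.   3.91]
```

View pics/t2c.png

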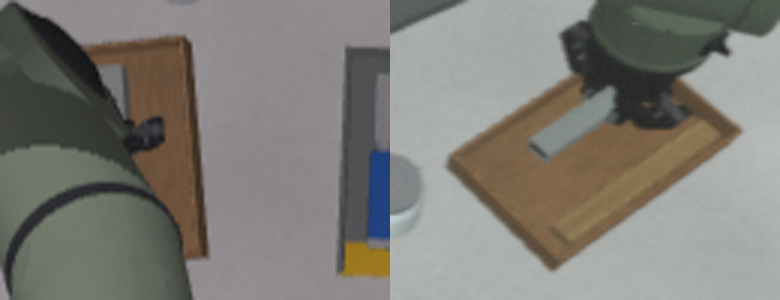

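The held tube (right half ~565,130) is over the free part of the box, clear of the strip and the walls. I'll lower it.

>>> play_rows --plan '[[[0,0,1],[0,0,0],0.8],[[0,0,1],[0,0,0],0.8],[[0,0,1],[0,0,0],0.8],[[0,0,0.6],[0,0,0],0.8],[[0,0,0.25],[0,0,0],0.8],[[0,0,0.1],[0,0,0],0.8],[[0,0,0],[0,0,0],0.8]]'

```text
clock: 12.2
position: [0.5119, 0.3662, 0.0259]
tool_rot: [-3.141, -0.001, 0.116]
force: [-0.4, 0.2, -0.7]
grip_width: 0.0233
finger_force: 39.4
```

>>> play_rows --plan '[[[0,0,0.06],[0,0,0],0.8],[[0,0,0.04],[0,0,0],0.8],[[0,0,0],[0,0,0],0.8]]'

```text
clock: 12.58
position: [0.5117, 0.3662, 0.0234]
tool_rot: [-3.141, -0.001, 0.116]
force: [-2.1, -2.1, 7.2]
grip_width: 0.0231
finger_force: 40.4
```

>>> play_rows --plan '[[[0,0,0],[0,0,0],0.25],[[0,0,0],[0,0,0],0.05],[[0,0,0],[0,0,0],0.05],[[0,0,-0.5],[0,0,0],0.05],[[0,0,-1],[0,0,0],0.05],[[0,0,-1],[0,0,0],0.05],[[0,0,-1],[0,0,0],0.05],[[0,0,-1],[0,0,0.84],0.0],[[0,0,-1],[0,0,0.84],0.0],[[0,0,0],[0,0,0],0.0]]'

```text
clock: 13.82
position: [0.5122, 0.3667, 0.1629]
tool_rot: [-3.139, -0.003, -0.137]
force: [-0.4, 0.3, -0.2]
grip_width: 0.0428
finger_force: 0.0
```

```bash
python3 - <<'E'
from h import *
f=grab_frame("top")
p=f["pixels"].astype(int); m=(p[...,0]>110)&(p[...,1]<70)&(p[...,2]<70)
P=world(f,m); P=P[(P[:,0]>.4)&(P[:,0]<.7)&(P[:,1]>-.4)&(P[:,1]<-.2)]
print(len(P),cv2.minAreaRect(P[:,:2].astype(np.float32)))
T=P[P[:,2]>.022]; print(T.mean(0),cv2.fitLine(T[:,:2].astype(np.float32),2,0,.01,.01).ravel())
g=grab_frame("scene")
m=(g["pixels"][...,0]>110)&(g["pixels"][...,1]<70)&(g["pixels"][...,2]<70)
P=world(g,m); P=P[(P[:,0]>.4)&(P[:,0]<.7)&(P[:,1]>-.4)&(P[:,1]<-.2)]
T=P[P[:,2]>.022]; print(len(T),T.mean(0),cv2.minAreaRect(T[:,:2].astype(np.float32)),cv2.fitLine(T[:,:2].astype(np.float32),2,0,.01,.01).ravel())
need(.542,-.2925,.10,np.radians(-7.7))
cv2.imwrite("pics/s3.png",cv2.resize(g["pixels"][220:340,270:400,::-1],None,fx=4,fy=4))
E
```

```text
239 ((0.526665449142456, -0.29227688908576965), (0.02957632765173912, 0.09263976663351059), 82.10971069335938)
[ 0.52694612 -0.29118998  0.02593842] [ 0.9875269  -0.15745032  0.5269461  -0.29118997]
136 [ 0.52505575 -0.28491622  0.02587455] ((0.5258827805519104, -0.28548669815063477), (0.026926947757601738, 0.09096558392047882), 79.50955963134766) [ 0.9866046  -0.16312991  0.52505577 -0.28491622]
t 13.93 pos [0.5114 0.3661 0.1606] rot [-3.141 -0.    -0.134] w 0.0426 F [0.4 0.  0.1] ff 0.0
turn [-0. -0. -0.] shift [ 4.74 25.94  2.43]
```

View pics/s3.png

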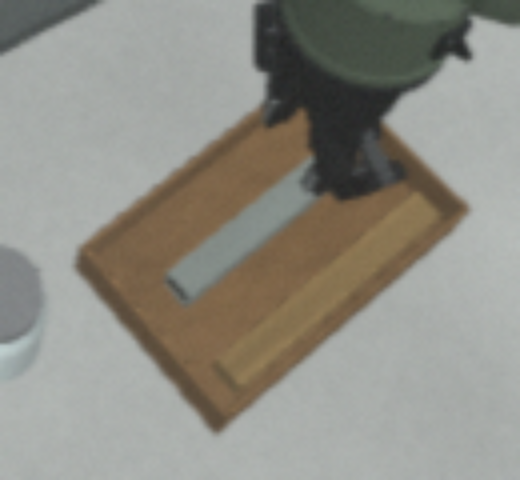

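The tube lies flat in the box, parallel to the strip (crop px ~245,235). Next, the red chisel.

>>> play_rows --plan '[[[0.19,1,0],[0,0,0],-0.2],[[0.19,1,0],[0,0,0],-0.4],[[0.19,1,0],[0,0,0],-0.4],[[0.19,1,0],[0,0,0],-0.4],[[0.19,1,0],[0,0,0],-0.4],[[0.19,1,0],[0,0,0],-0.4],[[0.19,1,0],[0,0,0],-0.4],[[0.19,1,0],[0,0,0],-0.4],[[0.19,1,0],[0,0,0],-0.4],[[0.19,1,0],[0,0,0],-0.4],[[0.19,1,0],[0,0,0],-0.4],[[0.19,1,0],[0,0,0],-0.4],[[0.19,1,0],[0,0,0],-0.4],[[0.19,1,0],[0,0,0],-0.4],[[0.19,1,0],[0,0,0],-0.4],[[0.19,1,0],[0,0,0],-0.4],[[0.19,1,0],[0,0,0],-0.4],[[0.19,1,0],[0,0,0],-0.4],[[0.19,1,0],[0,0,0],-0.4],[[0.19,1,0],[0,0,0],-0.4]]'

```text
clock: 16.42
position: [0.5371, -0.144, 0.1604]
tool_rot: [-3.142, -0.0, -0.137]
force: [0.4, -0.4, 0.3]
grip_width: 0.0592
finger_force: 0.0
```

```bash
python3 -c "
from h import *
need(.543,-.2915,.06,np.radians(-8.3))"
```

```text
t 16.43 pos [ 0.5371 -0.144   0.1604] rot [-3.142 -0.    -0.137] w 0.0592 F [ 0.4 -0.4  0.3] ff 0.0
turn [-0.   -0.    0.05] shift [1.09 5.8  4.01]
```

>>> play_rows --plan '[[[0.19,0.9,0],[0,0,0.05],-0.4],[[0.19,0.9,0],[0,0,0],-0.4],[[0.19,1,0.5],[0,0,0],-0.4],[[0.19,1,1],[0,0,0],-0.4],[[0.19,1,1],[0,0,0],-0.4],[[0.14,0.8,1],[0,0,0],-0.4],[[0,0,0.5],[0,0,0],-0.4],[[0,0,0],[0,0,0],-0.4],[[0,0,0],[0,0,0],-0.4]]'

```text
clock: 17.55
position: [0.5453, -0.2841, 0.0612]
tool_rot: [-3.141, -0.001, -0.143]
force: [-0.4, 1.2, -0.6]
grip_width: 0.0596
finger_force: 0.0
```

```bash
python3 - <<'E'
from h import *
need(.543,-.2915,.018,np.radians(-8.3))
g=grab_frame("scene"); f=grab_frame("top")
cv2.imwrite("pics/s4.png",np.hstack([cv2.resize(g["pixels"][90:170,170:270,::-1],(400,320),interpolation=2),cv2.resize(f["pixels"][160:260,300:400,::-1],(320,320),interpolation=2)]))
E
```

```text
t 17.55 pos [ 0.5453 -0.2841  0.0612] rot [-3.141e+00 -1.000e-03 -1.430e-01] w 0.0596 F [-0.4  1.2 -0.6] ff 0.0
turn [-0.   -0.01  0.01] shift [-0.05  0.3   1.73]
```

View pics/s4.png

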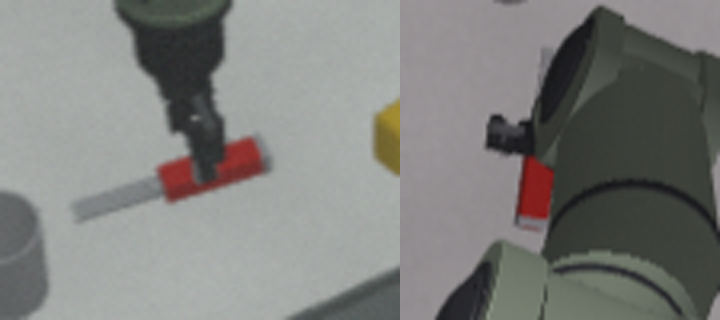

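The near finger (left half ~210,165) is in front of the red handle, a little forward of its middle. I'll correct sideways by 7 mm, go down and grip.

>>> play_rows --plan '[[[-0.05,0.3,0.3],[0,0,0],-0.4],[[0,0,0.6],[0,0,0],-0.4],[[0,0,0.5],[0,0,0],-0.4],[[0,0,0.3],[0,0,0],-0.4],[[0,0,0],[0,0,0],-0.2],[[0,0,0],[0,0,0],0.4],[[0,0,0],[0,0,0],0.7],[[0,0,0],[0,0,0],0.7],[[0,0,0],[0,0,0],0.7]]' --newtons 50

```text
clock: 18.77
position: [0.5429, -0.2922, 0.0184]
tool_rot: [3.141, -0.001, -0.144]
force: [-0.5, -0.6, 6.3]
grip_width: 0.0289
finger_force: 50.4
```

>>> play_rows --plan '[[[0,0,-0.3],[0,0,0],0.7],[[0,0,-0.7],[0,0,0],0.7],[[0,0,-1],[0,0,0],0.7],[[0,0,-1],[0,0,-0.42],0.7],[[0,0,-1],[0,0,-0.42],0.7],[[0,0,0],[0,0,0],0.7],[[0,0,0],[0,0,0],0.7]]'

```text
clock: 19.65
position: [0.5423, -0.2918, 0.1178]
tool_rot: [-3.141, 0.0, -0.019]
force: [-0.1, 0.5, -1.7]
grip_width: 0.0287
finger_force: 49.6
```

```bash
python3 - <<'E'
from h import *
need(.486,-.052,.12,np.radians(-1))
g=grab_frame("scene"); f=grab_frame("top")
for fr,c in((g,"scene"),(f,"top")):
    for q in regions_of("chisel_red",c)[:1]:
        P=world(fr,q["mask"]); P=P[(P[:,2]>.08)&(P[:,2]<.15)&(P[:,1]<-.2)]
        if len(P)<20: continue
        print(c,q["p"],len(P),"x",np.percentile(P[:,0],[1,99]).round(3))
        for lo in np.arange(P[:,0].min(),P[:,0].max(),.03):
            B=P[(P[:,0]>=lo)&(P[:,0]<lo+.03)]; print("  x%.3f y %.3f..%.3f z %.3f..%.3f"%(lo+.015,B[:,1].min(),B[:,1].max(),B[:,2].min(),B[:,2].max()))
cv2.imwrite("pics/s5.png",np.hstack([cv2.resize(g["pixels"][70:160,170:280,::-1],(440,360),interpolation=2),cv2.resize(f["pixels"][150:260,290:400,::-1],(360,360),interpolation=2)]))
E
```

```text
t 19.65 pos [ 0.5423 -0.2918  0.1178] rot [-3.141  0.    -0.019] w 0.0287 F [-0.1  0.5 -1.7] ff 49.6
turn [-0.    0.   -0.01] shift [-2.42 -9.55 -0.09]
scene 0.76 281 x [0.477 0.656]
  x0.491 y -0.296..-0.271 z 0.107..0.129
  x0.521 y -0.278..-0.273 z 0.108..0.123
  x0.551 y -0.303..-0.272 z 0.101..0.130
  x0.581 y -0.302..-0.273 z 0.101..0.127
  x0.611 y -0.302..-0.279 z 0.109..0.118
  x0.641 y -0.304..-0.278 z 0.108..0.119
  x0.671 y -0.297..-0.285 z 0.111..0.113
top 0.76 356 x [0.469 0.656]
  x0.484 y -0.302..-0.275 z 0.101..0.132
  x0.514 y -0.306..-0.275 z 0.099..0.129
  x0.544 y -0.284..-0.277 z 0.122..0.124
  x0.574 y -0.288..-0.280 z 0.111..0.121
  x0.604 y -0.301..-0.281 z 0.108..0.121
  x0.634 y -0.301..-0.282 z 0.107..0.119
  x0.664 y -0.302..-0.284 z 0.107..0.118
```

View pics/s5.png

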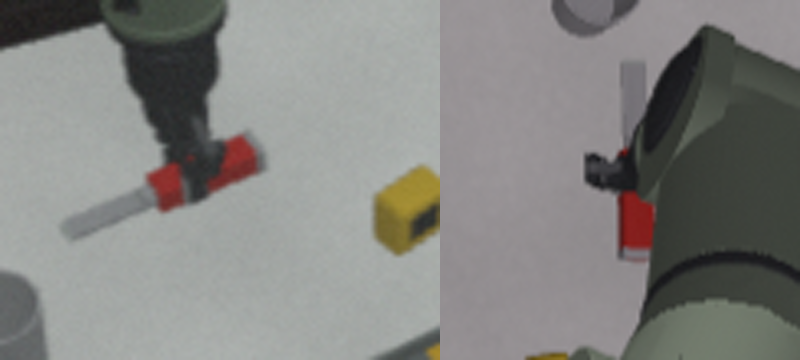

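The red chisel is held level (tip at left half ~70,230, handle toward the robot), and the grip is 21 mm behind its origin. Now to the lane.

>>> play_rows --plan '[[[-0.25,-0.5,0],[0,0,0],0.7],[[-0.25,-1,0],[0,0,0],0.7],[[-0.25,-1,0],[0,0,0],0.7],[[-0.25,-1,0],[0,0,0],0.7],[[-0.25,-1,0],[0,0,0],0.7],[[-0.25,-1,0],[0,0,0],0.7],[[-0.25,-1,0],[0,0,0],0.7],[[-0.25,-1,0],[0,0,0],0.7],[[-0.25,-1,0],[0,0,0],0.7],[[-0.25,-1,0],[0,0,0],0.7],[[0,-0.05,0],[0,0,0],0.7],[[0,0,0],[0,0,0],0.7],[[0,0,0],[0,0,0],0.7]]'

```text
clock: 21.48
position: [0.4842, -0.0527, 0.1178]
tool_rot: [3.141, 0.0, -0.019]
force: [-0.8, 0.3, -2.0]
grip_width: 0.0289
finger_force: 49.6
```

```bash
python3 - <<'E'
from h import *
need(.484,-.0517,.0265,np.radians(-1))
g=grab_frame("scene")
cv2.imwrite("pics/s6.png",cv2.resize(g["pixels"][120:250,200:340,::-1],None,fx=4,fy=4,interpolation=2))
E
```

```text
t 21.48 pos [ 0.4842 -0.0527  0.1178] rot [ 3.141  0.    -0.019] w 0.0289 F [-0.8  0.3 -2. ] ff 49.6
turn [ 0.    0.   -0.01] shift [-0.01 -0.04  3.65]
```

View pics/s6.png

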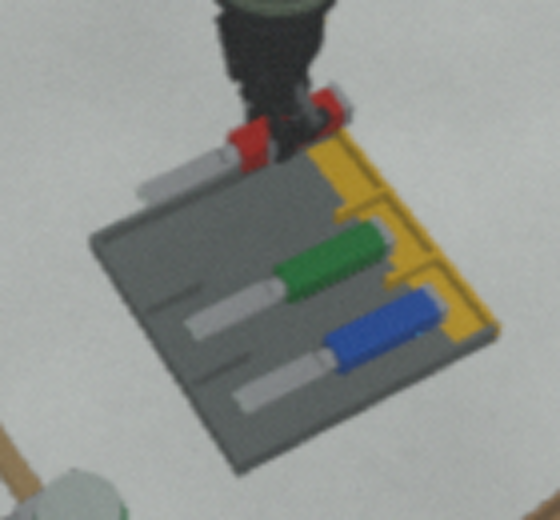

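The chisel hangs above the empty lane (px ~240,145), parallel to the other two. I'll lower it.

>>> play_rows --plan '[[[0,-0.03,1],[0,0,0],0.7],[[0,0,1],[0,0,0],0.7],[[0,0,0.9],[0,0,0],0.7],[[0,0,0.5],[0,0,0],0.7],[[0,0,0.2],[0,0,0],0.7],[[0,0,0.06],[0,0,0],0.7],[[0,0,0.04],[0,0,0],0.7],[[0,0,0],[0,0,0],0.7]]'

```text
clock: 22.52
position: [0.4845, -0.0513, 0.0257]
tool_rot: [-3.142, -0.001, -0.018]
force: [-0.1, -0.1, -2.3]
grip_width: 0.029
finger_force: 49.6
```

>>> play_rows --plan '[[[0,0,0.04],[0,0,0],0.7],[[0,0,0.03],[0,0,0],0.7],[[0,0,0],[0,0,0],0.7]]'

```text
clock: 22.9
position: [0.4844, -0.0514, 0.0243]
tool_rot: [-3.142, -0.001, -0.018]
force: [-3.7, 0.5, 19.4]
grip_width: 0.029
finger_force: 52.3
```

>>> play_rows --plan '[[[0,0,-0.02],[0,0,0],0.6],[[0,0,0],[0,0,0],0.2],[[0,0,0],[0,0,0],0.04],[[0,0,0],[0,0,0],0.04],[[0,0,-0.4],[0,0,0],0.04],[[0,0,-0.8],[0,0,0],0.04],[[0,0,-1],[0,0,0],0.04],[[0,0,-1],[0,0,0],0.04],[[0,0,-1],[0,0,0],0.04],[[0,0,-1],[0,0,0],0.04],[[0,1,0],[0,0,0],0.04],[[0,1,0],[0,0,0],0.04],[[0,1,0],[0,0,0],0.04],[[0,1,0],[0,0,0],0.04],[[0,1,0],[0,0,0],0.04],[[0,1,0],[0,0,0],0.04],[[0,1,0],[0,0,0],0.04],[[0,1,0],[0,0,0],0.04],[[0,0,0],[0,0,0],0.04]]'

```text
clock: 25.28
position: [0.4802, -0.253, 0.1546]
tool_rot: [3.141, -0.0, -0.02]
force: [-0.4, 1.3, -0.0]
grip_width: 0.0412
finger_force: 0.0
```

```bash
python3 - <<'E'
from h import *
need(.484,-.0517,.0265,np.radians(-1))
g=grab_frame("scene"); f=grab_frame("top")
for n in ["chisel_red","chisel_green","chisel_blue","offcut","strip"]:
    for q in regions_of(n,"top")[:1]:
        P=world(f,q["mask"]); print(n,round(q["p"],2),cv2.minAreaRect(P[:,:2].astype(np.float32)),P[:,2].max())
cv2.imwrite("pics/s7.png",np.hstack([cv2.resize(g["pixels"][120:340,200:390,::-1],None,fx=2.2,fy=2.2,interpolation=2),cv2.resize(f["pixels"][160:270,200:290,::-1],(380,484),interpolation=2)]))
E
```

```text
t 25.27 pos [ 0.4802 -0.253   0.1546] rot [ 3.141 -0.    -0.02 ] w 0.0412 F [-0.4  1.3 -0. ] ff 0.0
turn [ 0.   -0.   -0.02] shift [ 0.01 -8.05  5.12]
chisel_red 0.87 ((0.5083101391792297, -0.051250163465738297), (0.19595497846603394, 0.036424748599529266), 0.10840800404548645) 0.04048022745306173
chisel_green 0.76 ((0.507041335105896, 0.02451220527291298), (0.029769105836749077, 0.18978270888328552), 88.53169250488281) 0.03867973710663378
chisel_blue 0.79 ((0.508639395236969, 0.10220134258270264), (0.029917964711785316, 0.18793848156929016), 88.68724822998047) 0.03967040444976054
offcut 0.66 ((0.5122146010398865, 0.37078404426574707), (0.16047026216983795, 0.03426489606499672), 6.8856987953186035) 0.038728330772091736
strip 0.56 ((0.4990719258785248, 0.43059077858924866), (0.19392739236354828, 0.026020288467407227), 7.662469863891602) 0.03682394873668961
```

View pics/s7.png

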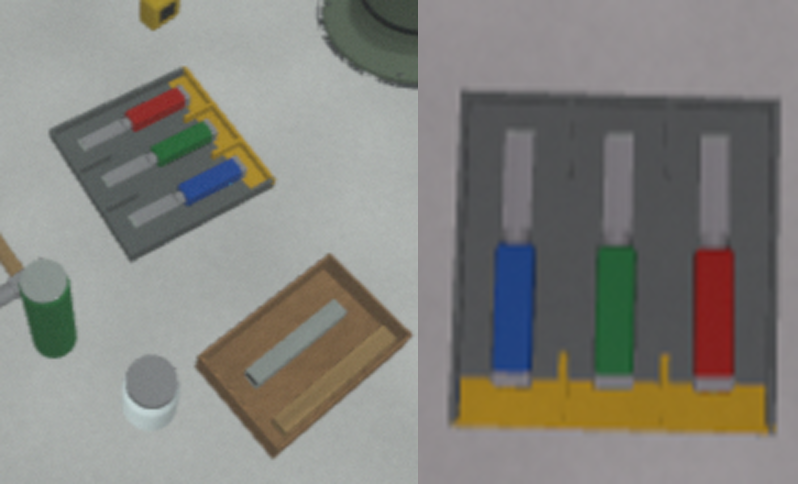

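The red chisel lies flat and straight in the freed lane, parallel to green and blue with its handle at the yellow end (right part ~713,310). The tube is flat in the box, and the bystanders in view have not moved.

```bash
python3 -c "
from workcell import bot
print(bot.job_done())"
```

```text
the job is handed in; nothing more can be done
None
```

The aluminium offcut lies flat in the cardboard box and the red chisel lies straight in the freed lane, handle at the yellow end; I handed the job in at about 25 s of the 51 s allowed, with the gripper clear and the two stored chisels where they were.

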